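Seat the keyed collar on the sprung clamp post

ROBOT

A 6-joint arm with a two-finger parallel gripper is mounted at the origin on the work surface. World frame = base frame: x ahead of the robot, y to its left, z up, the work surface at z = 0. Lengths are in mm, angles in rad, forces in N, time in s.
With the tool pointing down it reaches from about 300 to 775 mm from the base axis. Payload 14.6 kg.
Tool frame: the origin (TCP) lies between the finger pads; the fingertips stand 19 mm ahead of it and the grasp point (between the pads) is the TCP (manip.tcp_to_tips is the distance from the TCP to the fingertips, in mm); x points along the fingers, z is the direction in which the jaws open and shut, and the axes are right-handed (so a half turn about x gives the same grasp; the last joint's range is limited). The gripper opens to 94 mm and grips with 3 to 60 N. Pads are 16 mm wide; open, the fingers measure 119 mm over their backs; the gripper's body (75 mm by 177 mm) begins 78 mm behind the grasp point.
Start: joints at [1.173, 0.3, 1.521, -0, 1.321, -0.067], TCP at [178.637, 520.171, 224.446] pointing down, gripper open.
Joint ranges: [-3.03, 3.03], [-0.79, 2.21], [0.23, 2.52], [-1.04, 4.18], [0, 3.07], [-2.55, 2.55]. Speed limits (rad/s): [2.22, 2.22, 2.57, 3.14, 3.14, 3.14].

INTERFACE

Orientations are given as [roll, pitch, yaw] about the fixed x, y, z axes, in that order (R = Rz(yaw) Ry(pitch) Rx(roll)).
In Python, from cell import manip gives the robot as it stands.
- The arm moves only by the tool jog_arm, never from a script. Its argument "moves" is a list that holds one entry, the list of rows, each a list of 6 numbers: the shift along the world's x, y, z in mm, then the turn, a rotation vector about the world's x, y, z in degrees. In form: [[[dx, dy, dz, wx, wy, wz], ...]]. A call has 1 to 5 rows; each row shifts and turns the pose as measured when the row begins; what a row does not reach is not made up. A row lasts 1/10 s, in which the tool goes at most 50 mm and 8.59 degrees, less where a joint would pass 70% of its speed; a pose out of reach is approached as far as the arm can. A call is refused whole if a number of a shift passes 50 or a number of a turn 8.59, either way. A call with a gripper value outside its range is refused whole. "gripper" is the opening, from -1 (shut) to 1 (fully open), set as the call begins (left out, the last holds). The fingers move at their own pace and stop on an object; "squeeze" is the grip in N (left out, the last holds). Time passes only in rows, so rows that do not move let the fingers close. It gives the time, the measured TCP pose, the force and the opening at its end, in the units of the state.
- manip.read_state(): the state, without advancing time (a new reading comes with each control period).
- manip.camera(name): name is "scene" or "top" or "wrist"; returns (picture, depth): 480x640x3 uint8, blue, green, red; 480x640 float32, mm along the optical axis (not along the pixel's ray), 0 where there is no reading.
- manip.camera_params(name): a dict with "fx", "fy", "cx", "cy" (pixels), "rvec" (rotation vector, rad) and "tvec" (3), from world to camera coordinates, as OpenCV has them. Camera axes: x right, y down, z forward; pixel columns grow to the right and rows downward; lengths in mm; the calibration is good to about 2 mm. A picture is of the moment at which its call begins: read the wrist's pose just before it. camera_params takes no time and is no camera call; for the wrist camera it gives the pose at the moment of the call.
- manip.sign_off(): hands the job in, once; it reports no verdict.
The state is a dict: "clock": time; "joints": joint angles; "qd": joint speeds; "effort": joint torques, N m; "eef_pos": TCP position; "eef_rot": TCP orientation; "wrist_force": force on the tool from outside, world axes, zero at the start; "moment": the same for the moment, N m; "finger_gap": finger opening in mm.
Only numpy, scipy, OpenCV 4.12 (cv2) and the standard library are available. Lean on these libraries where they do the work, as an engineer would, in place of code of your own. Each camera call takes 0.05 s, during which the arm holds its last target. There are 200 camera calls.

TASK

Pick up the knurled steel collar and slide it over the upright post of the clamp base. Turn it there until its hidden keyways drop over the post's cross pin, then push it down against the sprung pressure plate until it sits fully home on the base flange. Finish while still holding it pushed home (the spring lifts it if you let go), and leave the other things on the table where they are.

Things in the scene. Friction and masses are not known exactly. Their poses are not given: they have to be found in the camera images.
- collar_center (a point): Centre (half-way up) of the loose knurled steel collar: a thick ring 45 mm high, 48 mm across, about 0.3 kg, standing on the table the right way up, axis vertical along z. Grip it across the outside. A plain 26.4 mm bore goes right through it.
- collar: The same collar; origin at the centre of its underside, z up along its axis. Inside, two opposite keyways, 10 mm wide and reaching 19 mm from the axis, run from the underside 22 mm up. They cannot be seen from above or outside: find them by feel. They clear the cross pin over about 0.25 rad of turn; turning by at most half a turn lets the collar drop.
- post_seat (a point): Point on the post's axis at the top of the base flange, on which the collar sits when home (collar centre then 22.5 mm above this point). z up, 24 mm above the table. Below: fixed steel base 100 x 100 x 16 mm and round flange 54 mm across, 8 mm high. x along an edge of the base.
- post_top (a point): Centre of the top of the fixed upright steel post, 50 mm above post_seat; the post is 24 mm across, its top 6 mm tapering to 16 mm.
- pin_height (a point): Point on the post's axis at the cross pin, 16 mm above post_seat. The pin, 6 mm thick, sticks out 5.5 mm from the post on two opposite sides; its direction changes every time and is not given by this frame. Off the keyways, the collar stops on the pin with its underside 19 mm above post_seat.
- pressure_plate (a joint): How far (m) the sprung round plate about the foot of the post, 37 mm across, is pressed down: 0 = up, its top 8 mm above the flange; 0.008 = flush with the flange, which is where the collar sits home. Its spring pushes up with about 4 N at 0 and 10 N at 0.008.
- spacer_center (a point): Bystander: centre of a smooth plain steel spacer ring 38 mm across and 28 mm high, with no knurling; leave alone.
- tube_center (a point): Bystander: centre of an offcut of 30 mm square aluminium tube 90 mm long, lying along its x; leave alone.
- clamp_center (a point): Bystander: middle of the bar of a lying F-clamp with a yellow handle, 11 mm above the table; the bar is 270 mm long along its x, jaws and handle reach 75 mm to its +y; leave alone.
Mind the look-alikes: they are no part of the job. Leave any turquoise look-alike of the part that bears post_seat alone.

How it is judged (in metres and radians):
On the way, in this order (a step that is already met when the one before it is completed fails the run):
1. the collar is on the post (horizontal distance between collar_center and post_seat below 0.004 m and z of collar_center in the frame of post_seat below 0.0615 m), for 0.1 s.
2. the keyways have dropped over the pin (horizontal distance between collar_center and post_seat below 0.004 m and z of collar_center in the frame of post_seat below 0.036 m), for 0.1 s.
At the end, for the whole second after the job is handed in: The collar is on the post (axis within 4 mm), within 3 mm of fully home on the base flange and upright within 0.1 rad, with the pressure plate pressed down at least 4.5 mm, and the robot is still holding or pressing it (more than 1 N) through the last second; no bystander was moved more than 30 mm (horizontal distance between collar_center and post_seat below 0.004 m and z of collar_center in the frame of post_seat below 0.0255 m and angle between collar_center's own z axis and vertical below 0.1 rad and value of joint pressure_plate above 0.0045 m and contact force between any of the fingers, the arm and collar above 1 N); the arm keeps its last pose, push and grip.
It fails at once if a bystander is moved more than 30 mm (distance of any of spacer_center, tube_center, clamp_center from where it was at the start of the episode above 0.03 m).
It also fails if it takes over 67 s, if anything falls off the work surface, if the arm or the gripper's body presses on something with over 40 N, if the wrist force passes 120 N, or if a joint passes its speed limit or range.

## Working session

There is one attempt and no reset: what is moved stays moved. The work goes in short steps, Python scripts to look and compute and a tool call to move; the robot and the scene stay as the last step left them, time stands still between calls to the robot, and variables do not carry over. Pictures are saved under pics/ and viewed, about 8 in all and at most 12, crops included, and the job is handed in when it is done.

Besides the shell and the picture viewer there is one more tool, called after "Request:" as name([rows], argument=value, ...), one row to a line, values as JSON. jog_arm: Moves the arm, as the interface text tells. Its arguments: {"type":"object","properties":{"moves":{"type":"array","items":{"type":"array","items":{"type":"array","items":{"type":"number"}}}},"gripper":{"type":"number"},"squeeze":{"type":"number"}},"required":["moves"]}

```bash
mkdir -p pics
cat > h.py <<'E'
import numpy as np, cv2
from cell import manip
def grab(n):
    p=manip.camera_params(n); im,d=manip.camera(n); return im,d,p
def cloud(d,p):
    v,u=np.mgrid[:480,:640]
    c=np.stack([(u-p['cx'])/p['fx']*d,(v-p['cy'])/p['fy']*d,d],-1)
    R=cv2.Rodrigues(np.array(p['rvec'],float))[0]
    w=(c-np.array(p['tvec']).reshape(3))@R
    w[d<=0]=np.nan
    return w
E
python3 - <<'E'
from h import *
s=manip.read_state();print(s)
im,d,p=grab('top');cv2.imwrite('pics/top.png',im);np.savez('top.npz',im=im,w=cloud(d,p))
im2,d,p=grab('scene');cv2.imwrite('pics/scene.png',im2);np.savez('scene.npz',im=im2,w=cloud(d,p))
E
```

```text
{'clock': 0.0, 'joints': array([ 1.17336050e+00,  3.00526045e-01,  1.52156059e+00,  1.64189579e-05,
        1.32070959e+00, -6.66233672e-02]), 'qd': array([ 0.00037737,  0.00032121, -0.00114068,  0.00010167, -0.0004278 ,
       -0.00010844]), 'effort': array([ 1.02352151e-03, -5.31776798e+01, -3.52749896e+01,  7.09126191e-02,
        2.40256899e-02, -7.01363865e-05]), 'eef_pos': array([178.56634109, 519.95736743, 223.86484832]), 'eef_rot': array([ 3.06175673,  1.56959264, -1.98144879]), 'wrist_force': array([-0.18424696,  0.8883517 ,  0.0474243 ]), 'moment': array([-0.01081319, -0.01709156,  0.03713385]), 'finger_gap': 93.85286225436187}
```

View pics/top.png

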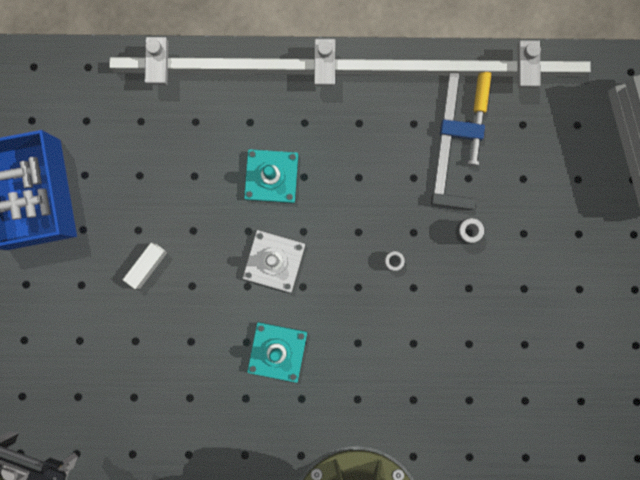

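View pics/scene.png

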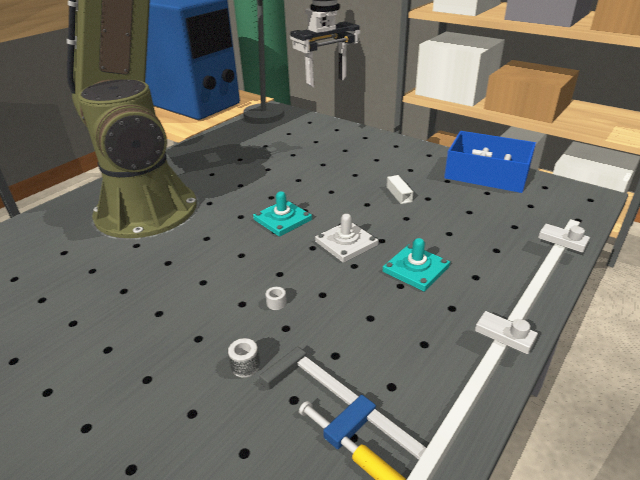

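Candidates in the top view: ring at (471,231), large and knurled, so the collar; ring at (395,261), small and smooth, so the spacer. Steel-grey base at (273,261) is the target; the turquoise ones at (270,175) and (277,353) are look-alikes. I'll measure these and check with a close crop.

Run:
```python
from h import *
for n in ['top','scene']:
    z=np.load(n+'.npz');w=z['w']
    H=w[...,2]
    if n=='top': rois={'collar':(471,231,22,38,50),'spacer':(395,261,18,20,36),'post':(273,261,14,55,82),'base':(273,261,45,12,20),'flange':(273,261,30,21,36)}
    else: rois={'collar':(243,355,25,38,50),'spacer':(276,297,18,20,36),'post':(346,225,20,55,82),'base':(346,242,45,12,20)}
    for k,(u,v,r,a,b) in rois.items():
        s=w[v-r:v+r,u-r:u+r].reshape(-1,3);s=s[(s[:,2]>a)&(s[:,2]<b)]
        if len(s)<5: print(n,k,len(s));continue
        (c,rad)=cv2.minEnclosingCircle(s[:,:2].astype(np.float32))
        print(n,k,len(s),'mean',s.mean(0).round(1),'circ',np.round(c,1),round(rad,1),'zmed',np.median(s[:,2]).round(1), 'rect',np.round(np.concatenate([np.ravel(x) for x in cv2.minAreaRect(s[:,:2].astype(np.float32))]),1))
z=np.load('scene.npz')['im'];t=np.load('top.npz')['im']
cr=lambda im,u,v,r:cv2.resize(im[v-r:v+r,u-r:u+r],(400,400),interpolation=cv2.INTER_CUBIC)
cv2.imwrite('pics/crop.png',np.hstack([cr(z,255,330,55),cr(t,273,261,38)]))
```

```text
top collar 359 mean [ 552.6 -215.    44.2] circ [ 552.8 -215.9] 24.7 zmed 44.2 rect [ 552.8 -215.3   48.2   47.2   26.2]
top spacer 187 mean [492.9 -69.3  27.4] circ [493.3 -69.6] 18.9 zmed 27.3 rect [493.2 -69.5  35.2  37.8   0.7]
top post 124 mean [490.7 166.   71.5] circ [490.9 166.7] 11.7 zmed 71.9 rect [490.9 166.9  22.2  20.8  89.3]
top base 1777 mean [490.3 166.   15.8] circ [490.3 166.4] 68.7 zmed 15.8 rect [490.9 166.7 100.2 100.   74.3]
top flange 448 mean [490.7 165.5  25.8] circ [492.1 166.3] 60.7 zmed 24.7 rect [490.1 165.   93.2  94.1  76. ]
scene collar 447 mean [ 555.5 -217.2   42.6] circ [ 554. -216.] 25.5 zmed 42.9 rect [ 553.8 -216.    47.5   48.    10.5]
scene spacer 187 mean [495.6 -71.2  25. ] circ [494.4 -68.1] 21.0 zmed 25.4 rect [495.3 -69.9  38.1  37.6  89.1]
scene post 112 mean [494.8 162.1  66.2] circ [493.6 165.9] 13.0 zmed 67.3 rect [492.9 163.8  22.5  21.3  25. ]
scene base 972 mean [496.5 158.   15. ] circ [483.5 164.1] 150.5 zmed 14.8 rect [484.9 169.1 101.5 300.9  74.3]
```

View pics/crop.png

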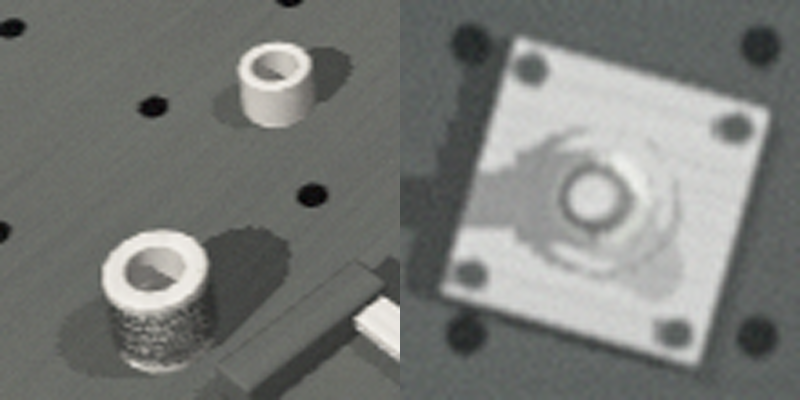

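The crop shows a knurled ring (lower left), with the clamp's jaw about 50 mm away in +x, and a smooth spacer. Target collar is at about (553,-215.5) and the post at about (491,166.5). Sizes and heights match the description.

Run:
```python
from h import *
from scipy.spatial.transform import Rotation as R
s=manip.read_state();M=R.from_euler('xyz',s['eef_rot']).as_matrix();print(M.round(3))
print(np.degrees(np.arctan2(M[1,2],M[0,2])))
```

```text
[[-0.    -0.946  0.325]
 [-0.001  0.325  0.946]
 [-1.     0.    -0.001]]
71.04661410904916
```

Request:
jog_arm([
  [[22, -45, 0, 0, 0, 0], [22, -45, 0, 0, 0, 0], [22, -45, 0, 0, 0, 0], [22, -45, 0, 0, 0, 0], [22, -45, 0, 0, 0, 0]],
])

```text
clock: 0.6
eef_pos: [285.8, 294.3, 221.0]
eef_rot: [2.879, 1.566, -2.157]
wrist_force: [0.4, 0.5, -0.2]
finger_gap: 94.0
```

Request:
jog_arm([
  [[25, -48, 0, 0, 0, 4], [25, -48, 0, 0, 0, 4], [25, -48, 0, 0, 0, 4], [25, -48, 0, 0, 0, 4], [25, -48, 0, 0, 0, 0]],
])

```text
clock: 1.1
eef_pos: [398.8, 71.1, 221.2]
eef_rot: [3.093, 1.566, -1.65]
wrist_force: [0.3, 0.4, 0.8]
finger_gap: 93.7
```

Request:
jog_arm([
  [[25, -48, 0, 0, 0, 0], [25, -48, 0, 0, 0, 0], [25, -48, 0, 0, 0, 0], [25, -48, 0, 0, 0, 0], [25, -48, 0, 0, 0, 0]],
])

```text
clock: 1.6
eef_pos: [511.8, -152.0, 220.7]
eef_rot: [3.08, 1.567, -1.665]
wrist_force: [0.2, 0.8, 0.4]
finger_gap: 94.0
```

```bash
cat > s.py <<'E'
from h import *
from scipy.spatial.transform import Rotation as R
s=manip.read_state();M=R.from_euler('xyz',s['eef_rot']).as_matrix()
print(s['clock'],s['eef_pos'].round(1),'jaw',np.degrees(np.arctan2(M[1,2],M[0,2])).round(1),'xax',M[:,0].round(3),'zax',M[:,2].round(3),'j6',s['joints'][5].round(2),'F',s['wrist_force'].round(1),'M',s['moment'].round(2),'gap',round(s['finger_gap'],1))
E
python3 s.py
```

```text
1.6 [ 511.8 -152.   220.7] jaw 88.2 xax [-0.    -0.004 -1.   ] zax [ 0.032  0.999 -0.004] j6 -1.89 F [0.2 0.8 0.4] M [0.06 0.01 0.01] gap 94.0
```

Request:
jog_arm([
  [[20, -32, -20, 0, 0, 0], [20, -31, -20, 0, 0, 0], [0, 0, 0, 0, 0, 0]],
])

```text
clock: 1.9
eef_pos: [553.5, -222.8, 177.1]
eef_rot: [2.699, 1.567, -2.05]
wrist_force: [0.9, 0.1, -0.1]
finger_gap: 93.6
```

Run:
```python
import s
from h import *
im,d,p=grab('wrist');cv2.imwrite('pics/w1.png',im);w=cloud(d,p)
m=(w[...,2]>38)&(w[...,2]<50)&(np.hypot(w[...,0]-553,w[...,1]+215)<45)
q=w[m];print(len(q))
if len(q)>5: print(q.mean(0),cv2.minEnclosingCircle(q[:,:2].astype(np.float32)),np.median(q[:,2]))
```

```text
1.9 [ 553.5 -222.8  177.1] jaw 87.9 xax [-0.002 -0.004 -1.   ] zax [ 0.037  0.999 -0.004] j6 -1.97 F [ 0.9  0.1 -0.1] M [0.07 0.   0.04] gap 93.6
1561
[ 551.43621648 -215.02392214   44.81954466] ((552.6658935546875, -214.89645385742188), 24.824726104736328) 45.288946680276624
```

View pics/w1.png

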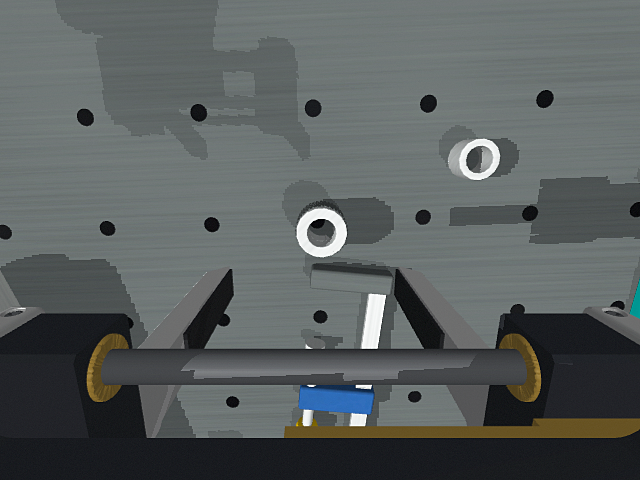

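The wrist view shows the collar at (321,232), the clamp jaw at (350,278) and the spacer at (474,160). The collar centre comes out at (552.7,-215.0), agreeing with the top view to 1 mm. Descending.

Request:
jog_arm([
  [[-1, 7.5, 0, 0, 0, 0], [0, 0, -40, 0, 0, 0], [0, 0, -35, 0, 0, 0], [0, 0, -30, 0, 0, 0], [0, 0, -10, 0, 0, 0]],
])

```text
clock: 2.45
eef_pos: [552.6, -207.9, 67.0]
eef_rot: [-2.256, 1.56, -0.718]
wrist_force: [-0.5, 0.7, -0.2]
finger_gap: 93.9
```

```bash
python3 s.py
```

```text
2.45 [ 552.6 -207.9   67. ] jaw 88.2 xax [ 0.008 -0.007 -1.   ] zax [ 0.032  0.999 -0.007] j6 -1.96 F [-0.5  0.7 -0.2] M [ 0.01 -0.02  0.04] gap 93.9
```

Request:
jog_arm([
  [[0, -7, 0, 0.4, 0.4, 0], [0, 0, -15, 0, 0, 0], [0, 0, -15, 0, 0, 0], [0, 0, -8, 0, 0, 0], [0, 0, 0, 0, 0, 0]],
])

```text
clock: 2.95
eef_pos: [554.1, -214.2, 30.6]
eef_rot: [-1.833, 1.565, -0.293]
wrist_force: [-0.9, -0.3, 0.9]
finger_gap: 94.0
```

```bash
python3 s.py
```

```text
2.95 [ 554.1 -214.2   30.6] jaw 88.3 xax [ 0.006 -0.002 -1.   ] zax [ 0.03   1.    -0.001] j6 -1.97 F [-0.9 -0.3  0.9] M [0.06 0.03 0.01] gap 94.0
```

Request:
jog_arm([
  [[-1.3, 0, -3, 0, 0.3, 0], [0, 0, 0, 0, 0, 0], [0, 0, 0, 0, 0, 0], [0, 0, 0, 0, 0, 0], [0, 0, 0, 0, 0, 0]],
], gripper=-1, squeeze=40)

```text
clock: 3.45
eef_pos: [553.3, -214.5, 28.6]
eef_rot: [-2.59, 1.568, -1.05]
wrist_force: [0.1, -0.2, -0.1]
finger_gap: 57.3
```

Request:
jog_arm([
  [[0, 0, 0, 0, 0, 0], [0, 0, 0, 0, 0, 0], [0, 0, 0, 0, 0, 0], [0, 0, 0, 0, 0, 0]],
])

```text
clock: 3.85
eef_pos: [553.5, -214.7, 28.9]
eef_rot: [-2.483, 1.567, -0.942]
wrist_force: [0.4, -0.5, -0.4]
finger_gap: 47.8
```

```bash
python3 s.py
```

```text
3.85 [ 553.5 -214.7   28.9] jaw 88.3 xax [ 0.002 -0.003 -1.   ] zax [ 0.031  1.    -0.003] j6 -1.97 F [ 0.4 -0.5 -0.4] M [-0.03 -0.04  0.01] gap 47.8
```

Request:
jog_arm([
  [[0, 0, 30, 0, 0, 0], [0, 0, 45, 0, 0, 0], [0, 20, 40, 0, 0, 0], [-6, 40, 0, 0, 0, 0], [-8, 45, 0, 0, 0, 0]],
])

```text
clock: 4.35
eef_pos: [537.2, -110.0, 145.6]
eef_rot: [1.802, 1.569, -2.947]
wrist_force: [0.5, -0.4, -2.7]
finger_gap: 47.5
```

Request:
jog_arm([
  [[-8, 45, 0, 0, 0, 0], [-8, 45, 0, 0, 0, 0], [-8, 45, 0, 0, 0, 0], [-8, 45, 0, 0, 0, 0], [-8, 40, 0, 0, 0, 0]],
])

```text
clock: 4.85
eef_pos: [493.3, 118.4, 145.8]
eef_rot: [1.701, 1.569, -3.05]
wrist_force: [0.4, 0.7, -2.3]
finger_gap: 47.7
```

```bash
python3 s.py
```

```text
4.85 [493.3 118.4 145.8] jaw 87.8 xax [-0.002 -0.    -1.   ] zax [ 0.038  0.999 -0.   ] j6 -1.37 F [ 0.4  0.7 -2.3] M [ 0.04 -0.03  0.02] gap 47.7
```

Request:
jog_arm([
  [[-2, 0, 0, 0, 0, 0], [0, 0, 0, 0, 0, 0]],
])

```text
clock: 5.05
eef_pos: [489.6, 122.7, 145.5]
eef_rot: [1.549, 1.568, 3.088]
wrist_force: [-0.1, -0.0, -3.0]
finger_gap: 47.6
```

Run:
```python
import s
from h import *
im,d,p=grab('wrist');cv2.imwrite('pics/w2.png',im);w=cloud(d,p)
def f(m):
    q=w[m];print(len(q))
    if len(q)>5: print(q.mean(0).round(1),cv2.minEnclosingCircle(q[:,:2].astype(np.float32)),np.median(q[:,2]).round(1))
r=np.hypot(w[...,0]-491,w[...,1]-166)
f((w[...,2]>71.5)&(w[...,2]<78)&(r<25))
f((w[...,2]>55)&(w[...,2]<78)&(r<25))
r=np.hypot(w[...,0]-s.s['eef_pos'][0],w[...,1]-s.s['eef_pos'][1])
f((w[...,2]>155)&(w[...,2]<168)&(r<23))
```

```text
5.05 [489.6 122.7 145.5] jaw 88.2 xax [-0.003  0.    -1.   ] zax [0.032 0.999 0.   ] j6 -1.37 F [-0.1 -0.  -3. ] M [ 0.03 -0.05  0.01] gap 47.6
522
[490.2 167.5  74.1] ((490.79730224609375, 167.99374389648438), 10.221634864807129) 74.3
877
[488.3 166.4  71.1] ((490.7471618652344, 167.8239288330078), 12.106719970703125) 72.8
4701
[489.1 122.5 161.9] ((489.6032409667969, 122.6842269897461), 22.995365142822266) 162.1
```

View pics/w2.png

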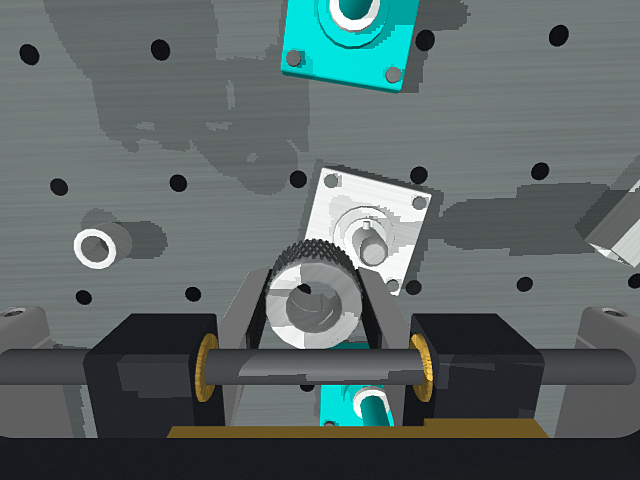

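The collar is held at (313,303), and the bare post is at (372,245) with the pin stub just visible at (367,226). The post measures (490.8,167.3), top at 74 mm as stated. Now move over it.

Request:
jog_arm([
  [[1, 36, 0, 0, 0, 0], [0.5, 0, 0, 0, 0, 0], [0, 0, 0, 0, 0, 0]],
])

```text
clock: 5.4
eef_pos: [492.4, 156.3, 145.3]
eef_rot: [1.63, 1.567, -3.12]
wrist_force: [-0.6, 0.1, -2.9]
finger_gap: 47.8
```

```bash
python3 s.py
```

```text
5.4 [492.4 156.3 145.3] jaw 87.9 xax [-0.004 -0.    -1.   ] zax [ 0.037  0.999 -0.   ] j6 -1.3 F [-0.6  0.1 -2.9] M [-0.02  0.01 -0.04] gap 47.8
```

Request:
jog_arm([
  [[-1, 11, 0, 0, 0, 0], [0, 0, 0, 0, 0, 0], [0, 0, -25, 0, 0, 0], [0, 0, 0, 0, 0, 0]],
])

```text
clock: 5.8
eef_pos: [492.0, 165.6, 119.8]
eef_rot: [1.687, 1.567, -3.066]
wrist_force: [-0.2, 0.5, -3.0]
finger_gap: 47.8
```

```bash
python3 s.py
```

```text
5.8 [492.  165.6 119.8] jaw 87.6 xax [-0.003 -0.    -1.   ] zax [ 0.041  0.999 -0.   ] j6 -1.28 F [-0.2  0.5 -3. ] M [-0.01 -0.01  0.04] gap 47.8
```

Request:
jog_arm([
  [[-0.7, 1.7, 0, 0, 0.2, 0.5], [0, 0, -10, 0, 0, 0], [0, 0, -8, 0, 0, 0], [0, 0, -4, 0, 0, 0], [0, 0, 0, 0, 0, 0]],
])

```text
clock: 6.3
eef_pos: [492.3, 166.9, 98.5]
eef_rot: [1.547, 1.566, 3.085]
wrist_force: [0.6, 0.7, -2.3]
finger_gap: 47.6
```

```bash
python3 s.py
```

```text
6.3 [492.3 166.9  98.5] jaw 88.1 xax [-0.005  0.    -1.   ] zax [0.032 0.999 0.   ] j6 -1.28 F [ 0.6  0.7 -2.3] M [0.06 0.04 0.01] gap 47.6
```

Request:
jog_arm([
  [[-0.8, 0.3, 0, 0, -0.3, 0], [0, 0, -5, 0, 0, 0], [0, 0, -4, 0, 0, 0], [0, 0, -4, 0, 0, 0], [0, 0, 0, 0, 0, 0]],
])

```text
clock: 6.8
eef_pos: [491.6, 167.4, 84.9]
eef_rot: [-1.269, 1.569, 0.269]
wrist_force: [-0.3, 0.1, -2.3]
finger_gap: 48.0
```

```bash
python3 s.py
```

```text
6.8 [491.6 167.4  84.9] jaw 88.1 xax [ 0.002  0.    -1.   ] zax [0.032 0.999 0.001] j6 -1.28 F [-0.3  0.1 -2.3] M [ 0.03 -0.02  0.01] gap 48.0
```

Request:
jog_arm([
  [[0, 0, -5, 0, 0, 0], [0, 0, -4, 0, 0, 0], [0, 0, -2, 0, 0, 0], [0, 0, -2, 0, 0, 0], [0, 0, 0, 0, 0, 0]],
])

```text
clock: 7.3
eef_pos: [491.9, 167.4, 71.5]
eef_rot: [-1.3, 1.569, 0.239]
wrist_force: [-4.0, -0.4, 3.3]
finger_gap: 47.5
```

```bash
python3 s.py
```

```text
7.3 [491.9 167.4  71.5] jaw 88.1 xax [ 0.002  0.001 -1.   ] zax [0.032 0.999 0.001] j6 -1.28 F [-4.  -0.4  3.3] M [-0.17  0.67 -0.04] gap 47.5
```

Request:
jog_arm([
  [[-0.5, 0, -0.7, 0, 0, -5], [0, 0, -1, 0, 0, -5], [0, 0, -1, 0, 0, -5], [0, 0, -1, 0, 0, -5], [0, 0, -1, 0, 0, -5]],
])

```text
clock: 7.8
eef_pos: [492.5, 165.5, 70.8]
eef_rot: [-1.969, 1.564, -0.88]
wrist_force: [-9.0, -3.4, 8.7]
finger_gap: 48.0
```

```bash
python3 s.py
```

```text
7.8 [492.5 165.5  70.8] jaw 62.4 xax [ 0.004 -0.005 -1.   ] zax [ 0.463  0.886 -0.003] j6 -0.83 F [-9.  -3.4  8.7] M [-0.43  1.81  0.14] gap 48.0
```

Request:
jog_arm([
  [[-1, 0, -0.3, 0.2, 0.2, -5], [-0.5, 0, -0.6, 0, 0, -5], [-0.3, 0, -0.6, 0, 0, -5], [-0.3, 0, -0.6, 0, 0, -5], [-0.3, 0, -0.6, 0, 0, -5]],
])

```text
clock: 8.3
eef_pos: [490.5, 165.8, 68.8]
eef_rot: [-1.292, 1.569, -0.658]
wrist_force: [-3.1, 6.0, 3.9]
finger_gap: 47.8
```

```bash
python3 s.py
```

```text
8.3 [490.5 165.8  68.8] jaw 36.3 xax [ 0.001 -0.001 -1.   ] zax [0.806 0.592 0.   ] j6 -0.38 F [-3.1  6.   3.9] M [1.33 0.53 0.23] gap 47.8
```

Request:
jog_arm([
  [[-0.3, 1.2, -0.5, 0, 0, -5], [0, 0, -1, 0, 0, -5], [0, 0, -1, 0, 0, -5]],
])

```text
clock: 8.6
eef_pos: [491.4, 165.8, 69.3]
eef_rot: [-1.245, 1.564, -0.88]
wrist_force: [-5.5, -4.0, 12.5]
finger_gap: 47.8
```

```bash
python3 s.py
```

```text
8.6 [491.4 165.8  69.3] jaw 20.9 xax [ 0.004 -0.005 -1.   ] zax [0.934 0.357 0.002] j6 -0.1 F [-5.5 -4.  12.5] M [-0.94  1.12  0.19] gap 47.8
```

Request:
jog_arm([
  [[-0.4, 0, 0.2, 0.2, 0.2, -5], [-0.2, 0.2, -0.6, 0, 0, -5], [-0.2, 0.2, -0.6, 0, 0, -5], [-0.2, 0.2, -0.6, 0, 0, -5]],
])

```text
clock: 9.0
eef_pos: [491.7, 165.3, 71.4]
eef_rot: [-0.95, 1.565, -0.947]
wrist_force: [-3.2, -5.9, 5.3]
finger_gap: 47.6
```

```bash
python3 s.py
```

```text
9.0 [491.7 165.3  71.4] jaw 0.2 xax [ 0.003 -0.004 -1.   ] zax [1.    0.003 0.003] j6 0.26 F [-3.2 -5.9  5.3] M [-1.23  0.83  0.12] gap 47.6
```

Request:
jog_arm([
  [[-0.2, 0.2, -0.6, 0, 0, -5], [-0.2, 0.2, -0.6, 0, 0, -5]],
])

```text
clock: 9.2
eef_pos: [491.5, 164.8, 71.4]
eef_rot: [-1.021, 1.564, -1.2]
wrist_force: [-5.2, -6.1, 7.7]
finger_gap: 47.8
```

```bash
python3 s.py
```

```text
9.2 [491.5 164.8  71.4] jaw -10.3 xax [ 0.003 -0.006 -1.   ] zax [ 0.984 -0.178  0.004] j6 0.44 F [-5.2 -6.1  7.7] M [-1.41  1.16  0.13] gap 47.8
```

At jaw angles of about 36–21° the height dipped about 2.5 mm and then came back up. The keyways most likely lie there and were skipped because of side load. I'll turn back, regrip centred, and go through it slowly.

Request:
jog_arm([
  [[0, 0, 1, 0.3, 0.2, 6], [0, 0.3, 0, 0, 0, 8], [0, 0.3, 0, 0, 0, 8], [0, 0.3, 0, 0, 0, 8], [0, 0.3, 0, 0, 0, 8]],
])

```text
clock: 9.7
eef_pos: [491.8, 165.8, 72.6]
eef_rot: [-1.37, 1.57, -0.869]
wrist_force: [0.7, -0.3, -3.3]
finger_gap: 47.9
```

```bash
python3 s.py
```

```text
9.7 [491.8 165.8  72.6] jaw 28.7 xax [ 0.001 -0.001 -1.   ] zax [0.877 0.48  0.   ] j6 -0.24 F [ 0.7 -0.3 -3.3] M [-0.03 -0.01  0.01] gap 47.9
```

Request:
jog_arm([
  [[0, 0, 0, 0, 0, 8], [0, 0, 0, 0, 0, 4], [0, 0, 0, 0, 0, 0]],
])

```text
clock: 10.0
eef_pos: [491.9, 165.8, 72.5]
eef_rot: [-1.239, 1.569, -0.516]
wrist_force: [1.0, -0.3, -2.2]
finger_gap: 47.5
```

```bash
python3 s.py
```

```text
10.0 [491.9 165.8  72.5] jaw 41.4 xax [ 0.001 -0.001 -1.   ] zax [0.75  0.662 0.   ] j6 -0.47 F [ 1.  -0.3 -2.2] M [-0.03 -0.02  0.01] gap 47.5
```

Request:
jog_arm([
  [[0, 0, -1, 0, 0, 0], [0, 0, -0.6, 0, 0, -2], [0, 0, -0.6, 0, 0, -2], [0, 0, -0.6, 0, 0, -2], [0, 0, -0.6, 0, 0, -2]],
])

```text
clock: 10.5
eef_pos: [492.2, 165.5, 69.3]
eef_rot: [-1.329, 1.568, -0.762]
wrist_force: [-4.7, -4.0, 8.6]
finger_gap: 47.4
```

```bash
python3 s.py
```

```text
10.5 [492.2 165.5  69.3] jaw 32.5 xax [ 0.002 -0.002 -1.   ] zax [0.843 0.538 0.001] j6 -0.31 F [-4.7 -4.   8.6] M [-0.84  1.    0.22] gap 47.4
```

Request:
jog_arm([
  [[0, 0, -0.6, 0, 0, -2], [0, 0, -0.6, 0, 0, -2], [0, 0, -0.6, 0, 0, -2], [0, 0, -0.6, 0, 0, -2]],
])

```text
clock: 10.9
eef_pos: [492.8, 165.1, 70.1]
eef_rot: [-1.178, 1.566, -0.764]
wrist_force: [-8.3, -5.6, 11.6]
finger_gap: 47.4
```

```bash
python3 s.py
```

```text
10.9 [492.8 165.1  70.1] jaw 23.7 xax [ 0.003 -0.003 -1.   ] zax [0.915 0.403 0.002] j6 -0.16 F [-8.3 -5.6 11.6] M [-1.05  1.45  0.15] gap 47.4
```

Request:
jog_arm([
  [[-0.6, -0.2, 1.5, 0.2, 0.2, 5], [-0.4, 0, 1, 0, 0, 5], [0, 0, 0, 0, 0, 4], [0, 0, 0, 0, 0, 0]],
])

```text
clock: 11.3
eef_pos: [491.8, 164.8, 72.9]
eef_rot: [0.69, 1.57, 1.347]
wrist_force: [0.3, 0.6, -1.9]
finger_gap: 48.0
```

```bash
python3 s.py
```

```text
11.3 [491.8 164.8  72.9] jaw 37.6 xax [ 0.     0.001 -1.   ] zax [0.792 0.61  0.001] j6 -0.4 F [ 0.3  0.6 -1.9] M [-0.05  0.04  0.04] gap 48.0
```

Request:
jog_arm([
  [[0, 0, -1, 0, 0, 0], [0, 0, -1, 0, 0, 0], [0, 0, -1, 0, 0, 0], [0, 0, -1, 0, 0, 0]],
])

```text
clock: 11.7
eef_pos: [491.9, 164.9, 68.5]
eef_rot: [0.577, 1.57, 1.225]
wrist_force: [0.6, 1.2, -2.3]
finger_gap: 47.8
```

```bash
python3 s.py
```

```text
11.7 [491.9 164.9  68.5] jaw 37.1 xax [ 0.     0.001 -1.   ] zax [0.797 0.604 0.001] j6 -0.4 F [ 0.6  1.2 -2.3] M [ 0.25 -0.02  0.03] gap 47.8
```

No contact at z 68.5 at 37°, so the keyways are in line. Pressing on down.

Request:
jog_arm([
  [[0, 0, -1.5, 0, 0, 0], [0, 0, -1.5, 0, 0, 0], [0, 0, -1.5, 0, 0, 0]],
])

```text
clock: 12.0
eef_pos: [492.0, 165.0, 63.7]
eef_rot: [0.458, 1.569, 1.105]
wrist_force: [-0.2, 0.6, -1.4]
finger_gap: 47.8
```

```bash
python3 s.py
```

```text
12.0 [492.  165.   63.7] jaw 37.1 xax [ 0.001  0.001 -1.   ] zax [0.798 0.603 0.001] j6 -0.4 F [-0.2  0.6 -1.4] M [0.08 0.05 0.  ] gap 47.8
```

Request:
jog_arm([
  [[0, 0, -2, 0, 0, 0], [0, 0, -2, 0, 0, 0], [0, 0, -2, 0, 0, 0], [0, 0, -2, 0, 0, 0]],
], squeeze=58)

```text
clock: 12.4
eef_pos: [492.1, 165.1, 55.7]
eef_rot: [0.293, 1.569, 0.94]
wrist_force: [-3.1, -0.4, 6.3]
finger_gap: 47.7
```

```bash
python3 s.py
```

```text
12.4 [492.1 165.1  55.7] jaw 37.1 xax [ 0.001  0.001 -1.   ] zax [0.798 0.603 0.001] j6 -0.39 F [-3.1 -0.4  6.3] M [-0.17  0.73  0.02] gap 47.7
```

Request:
jog_arm([
  [[0, 0, -1.5, 0, 0, 0], [0, 0, -1.5, 0, 0, 0], [0, 0, -1.5, 0, 0, 0]],
])

```text
clock: 12.7
eef_pos: [492.2, 165.1, 52.7]
eef_rot: [0.206, 1.569, 0.853]
wrist_force: [-15.5, -3.1, 37.0]
finger_gap: 47.9
```

```bash
python3 s.py
```

```text
12.7 [492.2 165.1  52.7] jaw 37.1 xax [ 0.001  0.001 -1.   ] zax [0.798 0.603 0.001] j6 -0.4 F [-15.5  -3.1  37. ] M [-0.97  3.19  0.03] gap 47.9
```

Request:
jog_arm([
  [[-0.6, 0, -0.9, 0, 0, 0]],
])

```text
clock: 12.8
eef_pos: [492.0, 165.1, 52.8]
eef_rot: [-0.212, 1.568, 0.435]
wrist_force: [-1.5, -2.5, 9.3]
finger_gap: 47.5
```

Run:
```python
import s
from h import *
im,d,p=grab('scene');cv2.imwrite('pics/end.png',cv2.resize(im[150:290,270:430],(800,700))[:600])
w=cloud(d,p);r=np.hypot(w[...,0]-491,w[...,1]-166.5)
q=w[(r<24)&(w[...,2]>60)&(w[...,2]<80)];print(len(q),np.percentile(q[:,2],[10,50,90]) if len(q) else '')
import importlib;importlib.reload(s)
```

```text
12.8 [492.  165.1  52.8] jaw 37.1 xax [ 0.002  0.001 -1.   ] zax [0.798 0.603 0.002] j6 -0.39 F [-1.5 -2.5  9.3] M [-0.46  0.37  0.02] gap 47.5
239 [63.7330423  67.80769146 70.90488536]
12.85 [492.  165.1  52.8] jaw 37.1 xax [ 0.002  0.001 -1.   ] zax [0.798 0.603 0.003] j6 -0.39 F [-4.3 -1.7 13.8] M [-0.55  1.04  0.02] gap 47.5
```

View pics/end.png

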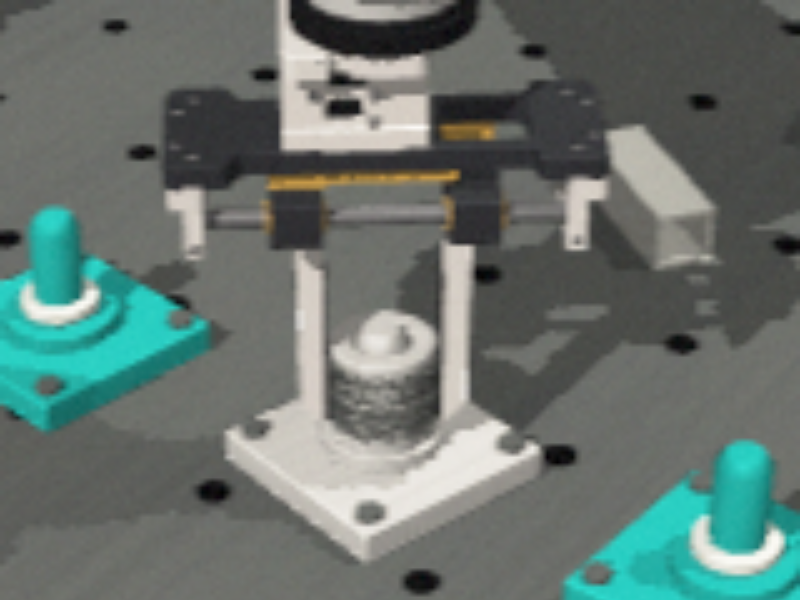

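The picture shows the collar seated on the flange, with the post tip just above it at (385,335) and both fingers on it. The force settled near 14 N, so I'll add a little push and confirm it holds before handing in.

Request:
jog_arm([
  [[0, 0, -1.3, 0, 0, 0]],
])

```text
clock: 12.95
eef_pos: [492.1, 165.1, 52.7]
eef_rot: [-0.292, 1.568, 0.355]
wrist_force: [-13.9, -2.9, 26.9]
finger_gap: 47.5
```

Run:
```python
import s,importlib
from h import *
for i in range(4): im,d,p=grab('top')
importlib.reload(s)
w=cloud(d,p)
for n,u,v,r,a,b in [('spacer',395,261,18,20,36)]:
    q=w[v-r:v+r,u-r:u+r].reshape(-1,3);q=q[(q[:,2]>a)&(q[:,2]<b)];print(n,q.mean(0).round(1))
if s.s['wrist_force'][2]>12 and s.s['eef_pos'][2]<53.8: print(manip.sign_off())
else: print('not signed')
```

```text
12.95 [492.1 165.1  52.7] jaw 37.1 xax [ 0.003  0.001 -1.   ] zax [0.798 0.603 0.003] j6 -0.39 F [-13.9  -2.9  26.9] M [-0.9   2.93  0.02] gap 47.5
13.15 [492.1 165.1  52.7] jaw 37.1 xax [ 0.003  0.001 -1.   ] zax [0.798 0.603 0.003] j6 -0.39 F [-9.8 -2.4 22.7] M [-0.7   2.11  0.  ] gap 47.7
spacer [493.  -69.5  27. ]
the job is handed in; nothing more can be done
None
```

The collar is on the post, pushed home against the sprung plate, and the job was handed in at 13.15 s with the arm still holding it down. There is no verdict from the system.

**What I did:** I gripped the knurled collar, lowered it over the steel-grey post and turned it by feel. The first turning pass went past the keyways because of side load. I turned back, and the collar dropped over the pin at a jaw angle of about 37°.

**Last checks:**
- **Height:** the tool stood at 52.7 mm, against about 52.9 mm expected for the collar fully home.
- **Push:** the downward push held at about 23 N, well above the spring's 10 N.
- **Tilt:** the tool was tilted about 0.003 rad.
- **Bystanders:** the spacer had not moved. I did not re-measure the tube and clamp, but the arm never went close to them once it had lifted away from the collar's starting spot.

**Disagreements:**
- **Tool position:** the tool ended 1–2 mm off the measured post position, which fits a small slip in the grip and the camera calibration error.
- **Side force:** about 10 N of sideways force remained at hand-in.

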